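# Clamp the microtube block on the shaker with the cam lever

### The arm

A 7-joint arm with a two-finger parallel gripper is mounted at the origin on the work surface. World frame = base frame: x ahead of the robot, y to its left, z up, the work surface at z = 0. Lengths are in m, angles in degrees, forces in N, time in s.
With the tool pointing down it reaches from about 0.375 to 0.925 m from the base axis. Payload 3.1 kg.
Tool frame: the origin (TCP) lies midway between the tips of the shut fingers; the grasp point (between the pads) lies arm.pinch_z behind it (arm.pinch_z is the distance from the TCP to the grasp point, in m); z points along the fingers, y is the line along which they close (so a half turn about z gives the same grasp; the last joint's range is limited). The gripper opens to 85 mm and grips with 20 to 120 N. Pads are 22 mm wide; open, the fingers measure 114 mm over their backs; the gripper's body (76 mm by 85 mm) begins 54 mm behind the grasp point. The pads swing forward as they close: fully open they stand 13 mm farther back than shut.
Start: joints at [-68.915, 21.939, 2.515, 91.553, -1.026, 66.532, -2.859], TCP at [0.292, 0.581, 0.231] pointing down, gripper open.
Joint ranges: [-149.38, 149.38], [-23.57, 123.04], [-84.95, 90], [0, 143.3], [-89.99, 269.99], [3.08, 112.72], [-163.45, 163.45]. Speed limits (degrees/s): [159.86, 159.86, 180, 180, 180, 180, 180].

### API

Orientations are given as [roll, pitch, yaw] about the fixed x, y, z axes, in that order (R = Rz(yaw) Ry(pitch) Rx(roll)).
In Python, from cell import arm gives the robot as it stands.
- The arm moves only by the shell command python3 -m pendant 'ROWS' [FORCE]. ROWS is JSON, a list of rows, each an object with "travel": the shift along the tool's x, y, z in cm, a list of three; "rot": the turn, a rotation vector about the tool's x, y, z in degrees, a list of three; "fingers": the opening in per cent of the stroke, from 0 (shut) to 100 (fully open). A call has exactly 10 rows; each row is the pose to reach, as a shift and turn from the pose commanded when the call began, along the tool's axes at that moment; what a row does not reach only later rows make up. A row lasts 1/12 s, in which the tool goes at most 41.7 mm and 7.16 degrees, less where a joint would pass 70% of its speed; a pose out of reach is approached as far as the arm can. A call with a gripper value outside its range is refused whole. The fingers move at their own pace and stop on an object; FORCE is the grip in N (left out, the last holds). Time passes only in rows, so rows that repeat a pose let the fingers close, or fill a call up. It gives the time, the measured TCP pose, the force and the opening at its end, in the units of the state.
- arm.observe(): the state, without advancing time (a new reading comes with each control period).
- arm.camera(name): name is "scene" or "top" or "wrist"; returns a dict with "color" (420x560x3 uint8, red, green, blue), "depth" (420x560 float32, m along the optical axis (not along the pixel's ray), 0 where there is no reading), "fx", "fy", "cx", "cy" (pixels), "pose" (4x4, takes a point from camera to world coordinates). Camera axes: x right, y up, looking along -z (the intrinsics and any distortion apply to the point x, -y, -z); pixel columns grow to the right and rows downward; lengths in m; the calibration is good to about 2 mm. A picture is of the moment at which its call begins.
- arm.sign_off(): hands the job in, once; it reports no verdict.
The state is a dict: "clock": time; "joint_positions": joint angles; "qvel": joint speeds; "joint_efforts": joint torques, N m; "ee_pos": TCP position; "tcp_rot": TCP orientation; "force": force on the tool from outside, world axes, zero at the start; "moment": the same for the moment, N m; "opening": opening from 0.0 (shut) to 1.0 (fully open).
Only numpy, scipy, OpenCV 4.12 (cv2) and the standard library are available. Lean on these libraries where they do the work, as an engineer would, in place of code of your own. Each camera call takes 0.05 s, during which the arm holds its last target. There are 200 camera calls.

### The job

Take the aluminium block that is filled with capped microtubes out of its carrier and clamp it on the shaker: in the carrier only its two ends can be reached and in the clamp only its two long sides, so first stand it upright on the free bench, let go and take it again across its long sides. Stand it squarely on the shaker's platform between the cam-driven jaw and the sprung stop with the lever still open, let go, then turn the cam lever anticlockwise just far enough to take up the gap, so that the block is nipped and the sprung pad has given about 4 mm of its 10 mm, neither loose nor driven solid, and leave the lever there. Set the block down rather than dropping or tipping it, and leave the two empty blocks, the bottle and the tip box where they are.

Things in the scene. Friction and masses are not known exactly. Their poses are not given: they have to be found in the camera images.
- block: the loaded aluminium tube block: 60 (its x) x 40 (its y) x 40 mm high, about 0.24 kg, loose, with six white microtube lids (14 mm across, 3 along x by 2 along y) standing 5 mm above its top face. Origin: centre of its underside, z up. It starts in one of the three places of the carrier, standing on the carrier's floor, its 60 mm length along the carrier's x.
- empty_a: an empty aluminium block of the same size (60 x 40 x 40 mm, origin at the centre of its underside) with six open 11 mm holes in its top, loose in another place of the carrier; leave it
- empty_b: the second empty block, like the first, in the remaining place of the carrier; leave it
- carrier: steel carrier, fixed, at left, 72 (its x) x 142 (its y) mm, origin at the centre of its underside. Floor 8 mm above the bench; three places 46 mm apart along y, parted by low ribs; only 6 mm is open between blocks, 1 to 3 mm between an outer block and the side wall (34 mm above the bench). The blocks' ends (+x and -x) are free but for a lip, 36 mm out from the middle, rising 13 mm above the bench.
- shaker: fixed orbital shaker on the right, 200 (its x) x 250 (its y) mm, origin at the centre of its underside, panel on its -x side. Flat platform 80 mm above the bench; the clamp on it closes along y, on the line x = 0: cam and jaw on the -y side, fence with sprung pad on the +y side. The block's length goes along y. The free bench is the strip, 200 mm wide or more, between carrier and shaker.
- jaw_face (a point): middle of the face of the sliding aluminium jaw (46 mm wide along shaker x, 40 mm high above the platform) that pushes the block towards shaker +y; the point is 20 mm above the platform. The jaw travels 11 mm x (1 - cos(lever angle)). With the lever open it stands 68 to 73 mm from the pad, as the fence was last set.
- pad_face (a point): middle of the face of the sprung pad (46 mm wide, 39 mm high) that faces the jaw; the point is 20 mm above the platform. It moves with the pad when this is pushed in.
- lever_grip (a point): middle of the upright black round grip at the end of the cam lever: 16 mm in diameter, 40 mm high, from 31 to 71 mm above the platform; this point is 52 mm above the platform. The steel arm under it has its top 31 mm above the platform. The grip is rigid with the lever and goes round the pivot at a radius of 85 mm.
- lever_pivot (a point): point on the upright axis of the cam lever, at the height of the point lever_grip
- lever (a joint): angle of the cam lever in rad, 0 = fully open (arm towards -x and a little -y of the shaker), growing anticlockwise seen from above, up to 2.95. It starts between 0 and 0.3, stays where it is left and takes about 3 N at the grip to turn. The gap is taken up at about 1.3 to 1.8, and 4 mm of pad travel is reached some 0.4 rad later.
- pad (a joint): how far the sprung pad is pushed in, in m: 0 = free, 0.010 = solid; spring about 2 N per mm
- bottle: amber bottle, 54 mm in diameter, 115 mm high, on the bench beyond the free strip, origin at the centre of its underside; leave it
- tip_box: white box of blue pipette tips, 85 x 122 mm, 52 mm high, on the bench beyond the free strip, origin at the centre of its underside; leave it

How it is judged:
By the outcome, as a careful person would: the job done as asked, in the order asked, and still so for the second after the job is handed in, with the robot touching nothing.
It also fails if it takes over 72 s, if anything falls off the work surface, if the arm or the gripper's body presses on something with over 40 N, if the wrist force passes 120 N, or if a joint passes its speed limit or range.

## Working session

There is one attempt and no reset: what is moved stays moved. The work goes in short steps, Python scripts to look and compute and a shell command to move; the robot and the scene stay as the last step left them, time stands still between calls to the robot, and variables do not carry over. Pictures are saved under pics/ and viewed, on a budget of 10 in all, crops included, one or two more only if the job needs it, and the job is handed in when it is done.

```bash
ls; mkdir -p pics; cat > h.py <<'E'
import numpy as np, cv2
from cell import arm
from scipy.spatial.transform import Rotation as R
def snap(n,f):
    c=arm.camera(n); cv2.imwrite('pics/'+f,c['color'][:,:,::-1]); np.savez('pics/'+f[:-4],**{k:c[k] for k in('color','depth','fx','fy','cx','cy','pose')}); return c
def cloud(c):
    d=c['depth']; v,u=np.mgrid[:d.shape[0],:d.shape[1]]
    P=np.stack([(u-c['cx'])/c['fx']*d,-(v-c['cy'])/c['fy']*d,-d],-1)
    W=P@c['pose'][:3,:3].T+c['pose'][:3,3]; W[d==0]=np.nan; return W
def togo(p,yaw,s=None):
    "travel(cm), rot(deg) in tool axes to reach TCP p, pointing down, tool yaw"
    s=s or arm.observe(); R0=R.from_euler('xyz',s['tcp_rot'],degrees=True)
    R1=R.from_euler('xyz',[180,0,yaw],degrees=True)
    return (R0.inv().apply(np.array(p)-s['ee_pos'])*100).round(2),(R0.inv()*R1).as_rotvec(degrees=True).round(2)
E
python3 - <<'E'
from h import *
s=arm.observe();print(s['clock'],s['ee_pos'],s['tcp_rot'],s['force'],s['opening'],arm.pinch_z)
for n in('scene','top'):
    c=snap(n,n+'0.png');print(n,c['pose'].round(3).tolist(),c['fx'],c.keys())
E
```

```text
pics
0.0 [0.29148904 0.57990499 0.22986174] [-1.79847928e+02  7.09236628e-03  1.53318265e+02] [-0.20504283  0.65941406 -0.45481049] 0.9990645442846413 0.0187
scene [[-0.167, -0.56, 0.812, 1.487], [0.986, -0.076, 0.15, 0.188], [-0.022, 0.825, 0.564, 0.722], [0.0, 0.0, 0.0, 1.0]] 504.0815034609355 dict_keys(['color', 'depth', 'fx', 'fy', 'cx', 'cy', 'pose'])
top [[0.042, 0.979, -0.2, 0.374], [-0.999, 0.042, -0.006, 0.026], [0.002, 0.2, 0.98, 1.013], [0.0, 0.0, 0.0, 1.0]] 437.2652148555563 dict_keys(['color', 'depth', 'fx', 'fy', 'cx', 'cy', 'pose'])
```

View pics/top0.png

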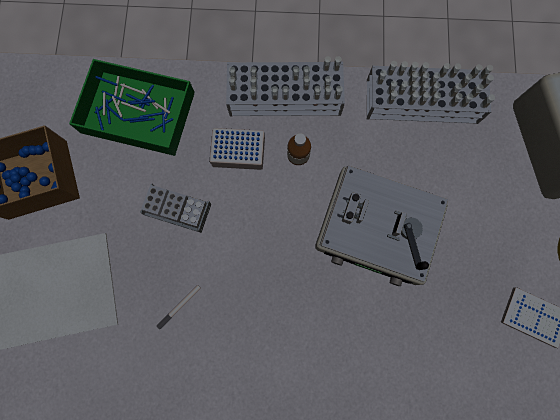

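View pics/scene0.png

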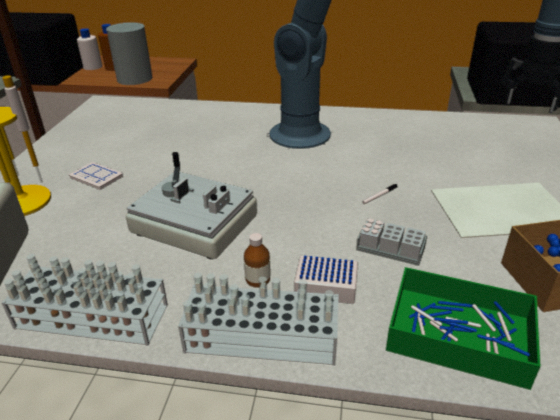

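The top view shows the carrier at (175,207) with the loaded block (white lids) at its right end (194,210). The shaker is at (382,225), with the lever arm running from (411,228) to (421,266), the jaw near (395,225) and the fence near (352,207). The scene view agrees.

```bash
python3 - <<'E'
from h import *
c=dict(np.load('pics/top0.npz')); W=cloud(c); im=c['color'][:,:,::-1]
a=cv2.resize(im[170:245,130:225],None,fx=4,fy=4,interpolation=3); b=cv2.resize(im[160:290,310:455],None,fx=4,fy=4,interpolation=3)[:, :]
a=cv2.copyMakeBorder(a,0,max(0,b.shape[0]-a.shape[0]),0,0,0); o=np.hstack([a,b]); print(o.shape); cv2.imwrite('pics/crop.png',cv2.resize(o,(800,int(o.shape[0]*800/o.shape[1]))))
def reg(r0,r1,c0,c1,z0,z1):
    m=np.zeros(W.shape[:2],bool); m[r0:r1,c0:c1]=1; m&=(W[...,2]>z0)&(W[...,2]<z1); return m
def rect(m,t):
    P=W[m][:,:2]; (x,y),(w,h),ang=cv2.minAreaRect((P*1000).astype(np.float32)); print(t,m.sum(),round(x,1),round(y,1),round(w,1),round(h,1),round(ang,1),'zmed',np.median(W[m][:,2]).round(4)); 
rect(reg(170,245,130,225,.02,.07),'carrier')
rect(reg(170,245,130,225,.04,.07),'blocks')
lid=reg(170,245,130,225,.04,.07)&(c['color'].min(-1)>150); rect(lid,'lids')
rect(reg(160,290,310,455,.07,.09),'platform')
rect(reg(160,290,310,455,.1,.13),'tall')
print('bench z',np.median(W[250:270,130:200,2]))
for (r,cc) in [(228,411),(266,421),(225,395),(207,352),(155,299),(147,237)]: print(r,cc,W[r,cc].round(4))
E
```

```text
(520, 960, 3)
carrier 1729 561.0 280.5 142.0 70.6 75.5 zmed 0.0487
blocks 1316 562.4 281.2 133.9 60.3 75.3 zmed 0.0495
lids 0 0.0 0.0 0.0 0.0 0.0 zmed nan
platform 7932 539.1 -187.6 233.6 190.9 72.9 zmed 0.0815
tall 1154 529.4 -189.3 199.7 91.6 57.3 zmed 0.1126
bench z nan
228 411 [ 0.5222 -0.236   0.1116]
266 421 [ 0.4416 -0.2441  0.147 ]
225 395 [ 0.5304 -0.2075  0.0925]
207 352 [ 0.561  -0.1121  0.1149]
155 299 [0.6838 0.0019 0.0734]
147 237 [0.7036 0.1448 0.053 ]
  return _methods._mean(a, axis=axis, dtype=dtype,
  ret = ret.dtype.type(ret / rcount)
```

View pics/crop.png

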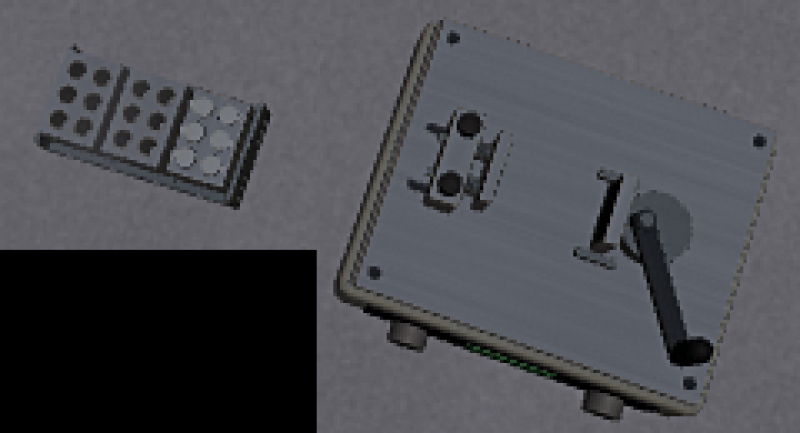

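The crop shows the loaded block in the carrier's -y place. On the shaker, the fence pad is on the left (+y), the jaw is right of centre, the pivot is at about (645,220) and the grip at about (690,350). The lever is near open. I'll hover over the block first.

```bash
python3 - <<'E'
from h import *
print(togo([.5505,.2365,.17],75.4))
E
```

```text
(array([-38.56, -19.05,   6.05]), array([-0.11,  0.1 , 77.92]))
```

```bash
r='{"travel":[-38.6,-19,6],"rot":[0,0,77.9],"fingers":100}'
python3 -m pendant '[{"travel":[-38.6,-19,6],"rot":[0,0,77.9],"fingers":100},{"travel":[-38.6,-19,6],"rot":[0,0,77.9],"fingers":100},{"travel":[-38.6,-19,6],"rot":[0,0,77.9],"fingers":100},{"travel":[-38.6,-19,6],"rot":[0,0,77.9],"fingers":100},{"travel":[-38.6,-19,6],"rot":[0,0,77.9],"fingers":100},{"travel":[-38.6,-19,6],"rot":[0,0,77.9],"fingers":100},{"travel":[-38.6,-19,6],"rot":[0,0,77.9],"fingers":100},{"travel":[-38.6,-19,6],"rot":[0,0,77.9],"fingers":100},{"travel":[-38.6,-19,6],"rot":[0,0,77.9],"fingers":100},{"travel":[-38.6,-19,6],"rot":[0,0,77.9],"fingers":100}]'
python3 - <<'E'
from h import *
print(togo([.5505,.2365,.17],75.4))
E
```

```text
clock: 0.93
ee_pos: [0.5413, 0.2498, 0.1732]
tcp_rot: [-180.0, 0.0, 81.4]
force: [0.7, 0.2, -0.9]
opening: 1.003
(array([-1.17,  1.11,  0.31]), array([-0.03,  0.01,  5.95]))
```

```bash

python3 -m pendant '[{"travel":[-1.1,1,0.3],"rot":[0,0,6],"fingers":100},{"travel":[-1.1,1,0.3],"rot":[0,0,6],"fingers":100},{"travel":[-1.1,1,0.3],"rot":[0,0,6],"fingers":100},{"travel":[-1.1,1,0.3],"rot":[0,0,6],"fingers":100},{"travel":[-1.1,1,0.3],"rot":[0,0,6],"fingers":100},{"travel":[-1.1,1,0.3],"rot":[0,0,6],"fingers":100},{"travel":[-1.1,1,0.3],"rot":[0,0,6],"fingers":100},{"travel":[-1.1,1,0.3],"rot":[0,0,6],"fingers":100},{"travel":[-1.1,1,0.3],"rot":[0,0,6],"fingers":100},{"travel":[-1.1,1,0.3],"rot":[0,0,6],"fingers":100}]'
python3 - <<'E'
from h import *
print(togo([.5505,.2365,.17],75.4))
c=snap('wrist','w1.png'); W=cloud(c); print(c['pose'].round(3).tolist(),c['fx'])
m=(W[...,2]>.045)&(W[...,2]<.051); print(m.sum()); 
top=W[m]; 
m2=(W[...,2]>.051)&(W[...,2]<.06)
n,l,st,ce=cv2.connectedComponentsWithStats(m2.astype(np.uint8))
for i in range(1,n):
    if st[i,4]>60: print('lid?',st[i,4],ce[i].round(0),W[l==i].mean(0).round(4))
P=(top[:,:2]*1000).astype(np.float32); print(cv2.minAreaRect(P))
E
```

```text
clock: 1.77
ee_pos: [0.5491, 0.2396, 0.1708]
tcp_rot: [180.0, -0.0, 75.7]
force: [1.1, -0.2, 0.4]
opening: 1.0
(array([-0.27,  0.21,  0.08]), array([ 0.  , -0.01,  0.33]))
[[0.969, 0.237, 0.068, 0.566], [-0.247, 0.932, 0.265, 0.307], [-0.001, -0.274, 0.962, 0.313], [0.0, 0.0, 0.0, 1.0]] 349.5523927305303
13378
lid? 1385 [489.  49.] [0.7094 0.3109 0.0575]
lid? 248 [263. 195.] [0.5356 0.25   0.0522]
lid? 242 [287. 196.] [0.553  0.2451 0.0523]
lid? 243 [310. 196.] [0.5703 0.2407 0.0522]
lid? 237 [263. 220.] [0.5307 0.2309 0.0523]
lid? 225 [286. 220.] [0.548  0.2264 0.0523]
lid? 232 [309. 220.] [0.5653 0.2217 0.0522]
lid? 94 [487. 410.] [0.6813 0.0056 0.0555]
((633.1950073242188, 176.00643920898438), (352.2392272949219, 240.15025329589844), 84.75764465332031)
```

View pics/w1.png

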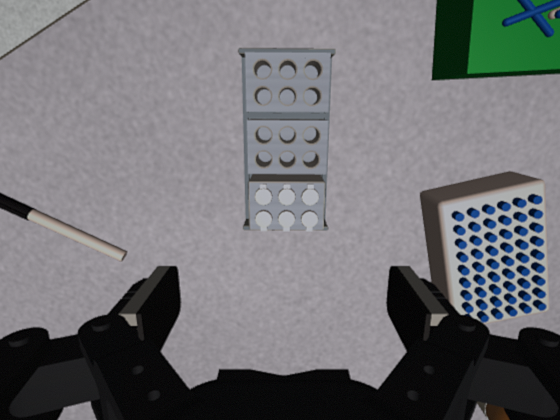

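Six lids are seen (rows 195–220, columns 263–310). Their mean is (0.5505, 0.2358) at the expected height, and the carrier's yaw is -15°. Going down in stages.

```bash
python3 -c "
from h import *
print(togo([.5505,.236,.065],75))"
python3 -m pendant '[{"travel":[-0.3,0.2,3],"rot":[0,0,0.6],"fingers":100},{"travel":[-0.3,0.2,6],"rot":[0,0,0.6],"fingers":100},{"travel":[-0.3,0.2,8.5],"rot":[0,0,0.6],"fingers":100},{"travel":[-0.3,0.2,10],"rot":[0,0,0.6],"fingers":100},{"travel":[-0.3,0.2,10.5],"rot":[0,0,0.6],"fingers":100},{"travel":[-0.3,0.2,10.5],"rot":[0,0,0.6],"fingers":100},{"travel":[-0.3,0.2,10.5],"rot":[0,0,0.6],"fingers":100},{"travel":[-0.3,0.2,10.5],"rot":[0,0,0.6],"fingers":100},{"travel":[-0.3,0.2,10.5],"rot":[0,0,0.6],"fingers":100},{"travel":[-0.3,0.2,10.5],"rot":[0,0,0.6],"fingers":100}]'
python3 -c "
from h import *
print(togo([.5505,.236,.014],75))"
```

```text
(array([-0.3 ,  0.22, 10.58]), array([ 0.  , -0.01,  0.72]))
clock: 2.65
ee_pos: [0.5514, 0.2364, 0.0672]
tcp_rot: [179.9, -0.1, 75.1]
force: [0.6, 0.3, -0.2]
opening: 0.999
(array([-0.08, -0.09,  5.32]), array([ 0.11, -0.11,  0.09]))
```

```bash

python3 -m pendant '[{"travel":[-0.1,-0.1,1],"rot":[0,0,0],"fingers":100},{"travel":[-0.1,-0.1,2],"rot":[0,0,0],"fingers":100},{"travel":[-0.1,-0.1,3],"rot":[0,0,0],"fingers":100},{"travel":[-0.1,-0.1,4],"rot":[0,0,0],"fingers":100},{"travel":[-0.1,-0.1,4.7],"rot":[0,0,0],"fingers":100},{"travel":[-0.1,-0.1,5.2],"rot":[0,0,0],"fingers":100},{"travel":[-0.1,-0.1,5.2],"rot":[0,0,0],"fingers":100},{"travel":[-0.1,-0.1,5.2],"rot":[0,0,0],"fingers":100},{"travel":[-0.1,-0.1,5.2],"rot":[0,0,0],"fingers":100},{"travel":[-0.1,-0.1,5.2],"rot":[0,0,0],"fingers":100}]' 45
python3 -c "
from h import *
print(togo([.5505,.236,.014],75))"
```

```text
clock: 3.48
ee_pos: [0.5498, 0.2354, 0.0143]
tcp_rot: [179.9, -0.0, 75.1]
force: [0.9, 0.2, -0.6]
opening: 1.001
(array([0.07, 0.05, 0.03]), array([ 0.06, -0.05,  0.09]))
```

```bash

python3 -m pendant '[{"travel":[0,0,0],"rot":[0,0,0],"fingers":80},{"travel":[0,0,0],"rot":[0,0,0],"fingers":72},{"travel":[0,0,0],"rot":[0,0,0],"fingers":65},{"travel":[0,0,0],"rot":[0,0,0],"fingers":55},{"travel":[0,0,0],"rot":[0,0,0],"fingers":45},{"travel":[0,0,0],"rot":[0,0,0],"fingers":40},{"travel":[0,0,0],"rot":[0,0,0],"fingers":40},{"travel":[0,0,0],"rot":[0,0,0],"fingers":40},{"travel":[0,0,0],"rot":[0,0,0],"fingers":40},{"travel":[0,0,0],"rot":[0,0,0],"fingers":40}]' 45
```

```text
clock: 4.32
ee_pos: [0.55, 0.2354, 0.0145]
tcp_rot: [179.9, -0.1, 75.1]
force: [-0.2, -0.6, 5.4]
opening: 0.699
```

```bash

python3 -m pendant '[{"travel":[0,0,-0.3],"rot":[0,0,0],"fingers":40},{"travel":[0,0,-1],"rot":[0,0,0],"fingers":40},{"travel":[0,0,-2],"rot":[0,0,0],"fingers":40},{"travel":[0,0,-3.5],"rot":[0,0,0],"fingers":40},{"travel":[0,0,-5],"rot":[0,0,0],"fingers":40},{"travel":[0,0,-6.5],"rot":[0,0,0],"fingers":40},{"travel":[0,0,-7.5],"rot":[0,0,0],"fingers":40},{"travel":[0,0,-8],"rot":[0,0,0],"fingers":40},{"travel":[0,0,-8],"rot":[0,0,0],"fingers":40},{"travel":[0,0,-8],"rot":[0,0,0],"fingers":40}]'
python3 -c "
from h import *
print(togo([.53,.07,.095],163))"
```

```text
clock: 5.15
ee_pos: [0.5486, 0.235, 0.0935]
tcp_rot: [-180.0, 0.0, 75.1]
force: [0.1, 0.1, -3.3]
opening: 0.697
(array([-16.43,   2.45,  -0.15]), array([-5.00e-02, -1.00e-02, -8.79e+01]))
```

```bash

python3 -m pendant '[{"travel":[-2,0.3,0],"rot":[0,0,-7],"fingers":40},{"travel":[-5,0.8,0],"rot":[0,0,-14],"fingers":40},{"travel":[-8,1.2,0],"rot":[0,0,-21],"fingers":40},{"travel":[-11,1.6,0],"rot":[0,0,-28],"fingers":40},{"travel":[-13,2,0],"rot":[0,0,-35],"fingers":40},{"travel":[-15,2.2,0],"rot":[0,0,-42],"fingers":40},{"travel":[-16.4,2.4,0],"rot":[0,0,-49],"fingers":40},{"travel":[-16.4,2.4,0],"rot":[0,0,-56],"fingers":40},{"travel":[-16.4,2.4,0],"rot":[0,0,-63],"fingers":40},{"travel":[-16.4,2.4,0],"rot":[0,0,-69],"fingers":40}]'
python3 -c "
from h import *
s=arm.observe();print(s['joint_positions'].round(0),togo([.53,.07,.05],163))"
```

```text
clock: 5.98
ee_pos: [0.5289, 0.0695, 0.0924]
tcp_rot: [-179.9, -0.1, 144.3]
force: [-0.4, 0.5, -2.8]
opening: 0.697
[-23.  20.  12. 114.  -6.  47.  47.] (array([-0.07,  0.11,  4.24]), array([ -0.11,  -0.13, -18.67]))
```

```bash

python3 -m pendant '[{"travel":[0,0,0.5],"rot":[0,0,-6],"fingers":40},{"travel":[0,0,1.5],"rot":[0,0,-12],"fingers":40},{"travel":[0,0,2.8],"rot":[0,0,-17],"fingers":40},{"travel":[0,0,4],"rot":[0,0,-18.7],"fingers":40},{"travel":[0,0,5],"rot":[0,0,-18.7],"fingers":40},{"travel":[0,0,6],"rot":[0,0,-18.7],"fingers":40},{"travel":[0,0,6.8],"rot":[0,0,-18.7],"fingers":40},{"travel":[0,0,7.1],"rot":[0,0,-18.7],"fingers":40},{"travel":[0,0,7.1],"rot":[0,0,-18.7],"fingers":40},{"travel":[0,0,7.1],"rot":[0,0,-18.7],"fingers":40}]'
python3 -c "
from h import *
s=arm.observe();print(s['joint_positions'].round(0),togo([.53,.07,.0075],163))"
```

```text
clock: 6.82
ee_pos: [0.5304, 0.0706, 0.0227]
tcp_rot: [-180.0, 0.0, 162.8]
force: [1.1, 0.1, -3.4]
opening: 0.693
[-19.  26.   8. 115.  -6.  39.  65.] (array([ 0.02, -0.07,  1.52]), array([-0.01,  0.01, -0.21]))
```

```bash

python3 -m pendant '[{"travel":[0,0,0.4],"rot":[0,0,0],"fingers":40},{"travel":[0,0,0.8],"rot":[0,0,0],"fingers":40},{"travel":[0,0,1.1],"rot":[0,0,0],"fingers":40},{"travel":[0,0,1.3],"rot":[0,0,0],"fingers":40},{"travel":[0,0,1.45],"rot":[0,0,0],"fingers":40},{"travel":[0,0,1.55],"rot":[0,0,0],"fingers":40},{"travel":[0,0,1.6],"rot":[0,0,0],"fingers":40},{"travel":[0,0,1.65],"rot":[0,0,0],"fingers":40},{"travel":[0,0,1.65],"rot":[0,0,0],"fingers":40},{"travel":[0,0,1.65],"rot":[0,0,0],"fingers":40}]'
```

```text
clock: 7.65
ee_pos: [0.5301, 0.0706, 0.0065]
tcp_rot: [180.0, -0.0, 162.8]
force: [-1.7, 0.2, 0.3]
opening: 0.693
```

The vertical force went from -3.4 to +0.3 N, so the bench now carries the block. Release it and rise.

```bash

python3 -m pendant '[{"travel":[0,0,0],"rot":[0,0,0],"fingers":72},{"travel":[0,0,0],"rot":[0,0,0],"fingers":78},{"travel":[0,0,0],"rot":[0,0,0],"fingers":85},{"travel":[0,0,0],"rot":[0,0,0],"fingers":92},{"travel":[0,0,0],"rot":[0,0,0],"fingers":100},{"travel":[0,0,0],"rot":[0,0,0],"fingers":100},{"travel":[0,0,-2],"rot":[0,0,0],"fingers":100},{"travel":[0,0,-5],"rot":[0,0,0],"fingers":100},{"travel":[0,0,-9],"rot":[0,0,0],"fingers":100},{"travel":[0,0,-13],"rot":[0,0,0],"fingers":100}]'
python3 -m pendant '[{"travel":[0,0,-2],"rot":[0,0,7],"fingers":100},{"travel":[0,0,-2],"rot":[0,0,14],"fingers":100},{"travel":[0,0,-2],"rot":[0,0,21],"fingers":100},{"travel":[0,0,-2],"rot":[0,0,28],"fingers":100},{"travel":[0,0,-2],"rot":[0,0,35],"fingers":100},{"travel":[0,0,-2],"rot":[0,0,42],"fingers":100},{"travel":[0,0,-2],"rot":[0,0,49],"fingers":100},{"travel":[0,0,-2],"rot":[0,0,56],"fingers":100},{"travel":[0,0,-2],"rot":[0,0,63],"fingers":100},{"travel":[0,0,-2],"rot":[0,0,70],"fingers":100}]'
python3 - <<'E'
from h import *
c=snap('wrist','w2.png'); W=cloud(c)
def lids(c,W,z0,z1):
    m=(W[...,2]>z0)&(W[...,2]<z1)
    n,l,st,ce=cv2.connectedComponentsWithStats(m.astype(np.uint8))
    for i in range(1,n):
        if st[i,4]>60: print('lid?',st[i,4],ce[i].round(0),W[l==i].mean(0).round(4))
lids(c,W,.042,.05)
c=snap('top','t2.png'); print('top');lids(c,cloud(c),.041,.05)
E
```

```text
clock: 8.48
ee_pos: [0.5288, 0.0703, 0.1366]
tcp_rot: [-179.9, -0.1, 162.8]
force: [0.7, -0.4, 0.5]
opening: 0.998
clock: 9.32
ee_pos: [0.53, 0.0705, 0.1561]
tcp_rot: [-180.0, -0.0, 92.4]
force: [0.0, -0.4, 0.3]
opening: 1.0
lid? 10449 [519. 112.] [0.6917 0.1443 0.0447]
lid? 287 [279. 179.] [0.5257 0.091  0.0441]
lid? 281 [304. 188.] [0.5446 0.0853 0.0441]
lid? 272 [271. 201.] [0.5204 0.074  0.0441]
lid? 270 [295. 209.] [0.5393 0.0681 0.0441]
lid? 260 [263. 222.] [0.5151 0.0568 0.044 ]
lid? 258 [287. 231.] [0.5339 0.051  0.0441]
lid? 452 [481. 281.] [0.6899 0.0156 0.046 ]
lid? 772 [277. 351.] [ 0.5303 -0.057   0.0459]
lid? 236 [191. 379.] [ 0.4561 -0.0891  0.0448]
lid? 200 [365. 378.] [ 0.6079 -0.0806  0.046 ]
top
lid? 170 [91. 87.] [0.8407 0.504  0.0455]
lid? 150 [146. 102.] [0.808  0.3692 0.045 ]
lid? 267 [534. 148.] [ 0.735  -0.5447  0.0457]
lid? 85 [128. 117.] [0.7678 0.4067 0.0458]
lid? 390 [232. 135.] [0.7342 0.1595 0.0465]
lid? 127 [ 63. 172.] [0.6285 0.5409 0.0456]
lid? 95 [ 23. 145.] [0.6896 0.6414 0.0456]
lid? 481 [162. 200.] [0.5719 0.3056 0.0476]
lid? 67 [337. 260.] [ 0.4549 -0.0918  0.0463]
lid? 76 [396. 281.] [ 0.4155 -0.22    0.0461]
```

View pics/w2.png

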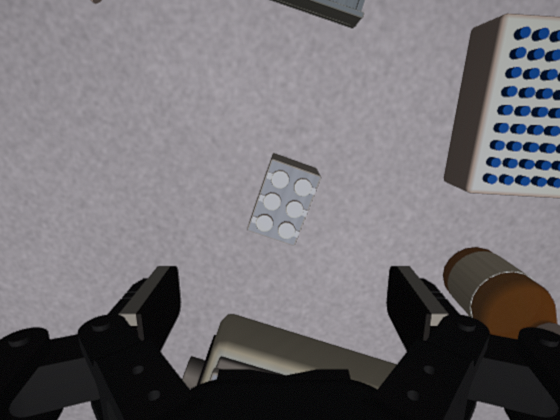

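The block stands upright at (0.530, 0.071), long axis at 72.8°, lids at the right height (six lids, rows 179–231). Before the second grasp I'll look at the clamp from near.

```bash
python3 -c "
from h import *
print(togo([.54,-.17,.22],73))"
python3 -m pendant '[{"travel":[-2,0,-2],"rot":[0,0,6],"fingers":100},{"travel":[-6,0,-4.5],"rot":[0,0,13],"fingers":100},{"travel":[-10,0,-6.5],"rot":[0,0,19.4],"fingers":100},{"travel":[-14,0,-6.5],"rot":[0,0,19.4],"fingers":100},{"travel":[-18,0,-6.5],"rot":[0,0,19.4],"fingers":100},{"travel":[-22,-0.2,-6.5],"rot":[0,0,19.4],"fingers":100},{"travel":[-24,-0.2,-6.5],"rot":[0,0,19.4],"fingers":100},{"travel":[-24,-0.2,-6.5],"rot":[0,0,19.4],"fingers":100},{"travel":[-24,-0.2,-6.5],"rot":[0,0,19.4],"fingers":100},{"travel":[-24,-0.2,-6.5],"rot":[0,0,19.4],"fingers":100}]'
python3 - <<'E'
from h import *
c=snap('wrist','w3.png'); print(c['pose'].round(3).tolist())
E
```

```text
(array([-24.08,  -0.19,  -6.38]), array([-1.000e-02,  1.000e-02,  1.981e+01]))
clock: 10.25
ee_pos: [0.5399, -0.168, 0.2209]
tcp_rot: [-180.0, -0.1, 73.5]
force: [-0.4, 0.6, -0.5]
opening: 1.002
[[0.959, 0.272, 0.079, 0.56], [-0.284, 0.923, 0.262, -0.101], [-0.002, -0.273, 0.962, 0.363], [0.0, 0.0, 0.0, 1.0]]
```

View pics/w3.png

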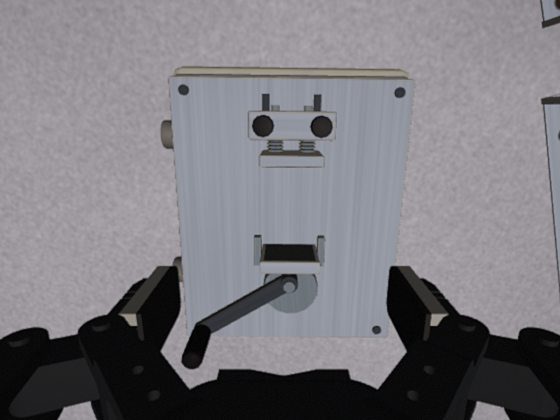

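```bash
python3 - <<'E'
from h import *
c=dict(np.load('pics/w3.npz')); W=cloud(c)
import scipy.ndimage as nd
# platform orientation: yaw from pad/jaw/fence edges and platform rect
m=(abs(W[...,2]-.08)<.005); n,l,st,ce=cv2.connectedComponentsWithStats(m.astype(np.uint8)); i=1+np.argmax(st[1:,4])
print('plat z',np.median(W[l==i][:,2]))
for r in (110,180,220,300): # left/right platform edges
    cc=np.where(l[r]==i)[0]; print(r,cc.min(),cc.max(),W[r,cc.min()].round(4),W[r,cc.max()].round(4))
for cc in (200,230,350,380): rr=np.where(l[:340,cc]==i)[0]; print('col',cc,rr.min(),W[rr.min(),cc].round(4))
print('centre'); 
for r in list(range(138,172,2))+list(range(238,280,2)): print(r,c['color'][r,280],*(W[r,cc].round(4) for cc in (275,292,310)))
E
```

```text
plat z 0.07930323673338988
110 171 412 [ 0.4752 -0.0763  0.0789] [ 0.6563 -0.1299  0.0773]
180 176 404 [ 0.4587 -0.1294  0.0788] [ 0.6393 -0.1828  0.0783]
220 179 400 [ 0.4484 -0.1626  0.0786] [ 0.6293 -0.216   0.0784]
300 185 386 [ 0.4259 -0.2359  0.0784] [ 0.602  -0.2876  0.0787]
col 200 77 [ 0.5055 -0.0601  0.0796]
col 230 77 [ 0.5272 -0.0664  0.0784]
col 350 79 [ 0.6151 -0.0938  0.077 ]
col 380 79 [ 0.6371 -0.1003  0.0771]
centre
138 [150 147 148] [ 0.5484 -0.1178  0.1113] [ 0.56   -0.1213  0.1105] [ 0.5723 -0.125   0.1091]
140 [85 85 81] [ 0.5476 -0.1198  0.1023] [ 0.5596 -0.1227  0.1095] [ 0.5719 -0.1263  0.11  ]
142 [60 62 58] [ 0.5471 -0.1212  0.1017] [ 0.5591 -0.1268  0.0789] [ 0.572  -0.1287  0.0997]
144 [92 95 91] [ 0.5467 -0.1227  0.1006] [ 0.5587 -0.1283  0.0796] [ 0.5714 -0.1298  0.1024]
146 [78 80 76] [ 0.5462 -0.1242  0.0994] [ 0.5582 -0.13    0.0775] [ 0.5712 -0.1316  0.0989]
148 [70 71 69] [ 0.5459 -0.1254  0.1012] [ 0.5578 -0.1314  0.0791] [ 0.5707 -0.1328  0.1015]
150 [95 98 94] [ 0.5454 -0.127   0.1001] [ 0.5573 -0.1329  0.0788] [ 0.5704 -0.1343  0.1005]
152 [66 
[... 2228 characters left out ...]
 0.1185] [ 0.5469 -0.2154  0.1176]
266 [154 158 169] [ 0.5212 -0.2084  0.12  ] [ 0.5334 -0.2128  0.1183] [ 0.5466 -0.2164  0.119 ]
268 [152 155 166] [ 0.5207 -0.21    0.12  ] [ 0.5331 -0.2136  0.1201] [ 0.5462 -0.2178  0.1193]
270 [149 154 164] [ 0.52   -0.2123  0.1183] [ 0.5326 -0.2156  0.1193] [ 0.5457 -0.2197  0.1187]
272 [149 151 159] [ 0.5196 -0.2136  0.1191] [ 0.5322 -0.217   0.1197] [ 0.5453 -0.2213  0.1188]
274 [110 116 121] [ 0.5162 -0.2236  0.1012] [ 0.5303 -0.2245  0.1075] [ 0.5437 -0.2317  0.1012]
276 [26 28 28] [ 0.5155 -0.2257  0.1004] [ 0.5303 -0.224   0.1118] [ 0.5433 -0.2333  0.1015]
278 [38 37 35] [ 0.515  -0.2273  0.1007] [ 0.53   -0.2251  0.1132] [ 0.5428 -0.2352  0.1011]
```

The near view shows the pad face edge at row ~167, the jaw's dark face at rows 245–261, the hub at (289,286) and the grip top near (190,360). Jaw to pad is about 72 mm, inside the stated 68–73. The block's target centre is (0.5437, -0.1746) at shaker yaw -16.8°. Next I'll locate the lever and work out the way back to the block.

```bash
python3 - <<'E'
from h import *
c=dict(np.load('pics/w3.npz')); W=cloud(c)
a=np.radians(-16.8); ex=np.array([np.cos(a),np.sin(a)]); ey=np.array([-ex[1],ex[0]])
g=np.zeros(W.shape[:2],bool); g[300:380,150:225]=1
for z0,z1 in((.145,.156),(.13,.145),(.115,.13)):
    m=g&(W[...,2]>z0)&(W[...,2]<z1); P=W[m]; (x,y),r=cv2.minEnclosingCircle((P[:,:2]*1000).astype(np.float32)); print(z0,m.sum(),P.mean(0).round(4),x,y,r)
h=np.zeros_like(g); h[270:310,260:320]=1
m=h&(W[...,2]>.1105)&(W[...,2]<.14); P=W[m]; print('hub',m.sum(),P.mean(0).round(4),np.percentile(P[:,2],[5,50,95]))
for p in((289,286),(260,300),(230,315)): print(p,W[p[1],p[0]].round(4),c['color'][p[1],p[0]])
hub=W[284:289,287:292].reshape(-1,3).mean(0); print('hub',hub,'uv',hub[:2]@ex,hub[:2]@ey)
print(togo([.5299,.0708,.12],72.8))
E
```

```text
0.145 290 [ 0.4453 -0.2509  0.1476] 444.0948181152344 -251.75628662109375 7.986618995666504
0.13 294 [ 0.4477 -0.2477  0.1378] 444.594970703125 -251.62451171875 8.068673133850098
0.115 243 [ 0.4478 -0.2476  0.1225] 444.673583984375 -251.62156677246094 8.011299133300781
hub 600 [ 0.5249 -0.2247  0.1159] [0.1106405  0.11717463 0.11992774]
(289, 286) [ 0.5262 -0.2293  0.1165] [109 116 123]
(260, 300) [ 0.4993 -0.238   0.1104] [49 52 58]
(230, 315) [ 0.4715 -0.2442  0.1104] [47 50 54]
hub [ 0.52632594 -0.22897021  0.11722903] uv 0.570041753138136 -0.06707271822483843
(array([22.53, -7.68, 10.12]), array([-0.05, -0.07,  0.83]))
```

Grip to hub is 84.9 mm, against the stated 85. Back to the block.

```bash

python3 -m pendant '[{"travel":[4,-1.2,0],"rot":[0,0,0.8],"fingers":100},{"travel":[8,-2.5,0],"rot":[0,0,0.8],"fingers":100},{"travel":[12,-4,0.5],"rot":[0,0,0.8],"fingers":100},{"travel":[16,-5.3,2],"rot":[0,0,0.8],"fingers":100},{"travel":[19,-6.5,4.5],"rot":[0,0,0.8],"fingers":100},{"travel":[21.5,-7.4,7],"rot":[0,0,0.8],"fingers":100},{"travel":[22.5,-7.7,9],"rot":[0,0,0.8],"fingers":100},{"travel":[22.5,-7.7,11],"rot":[0,0,0.8],"fingers":100},{"travel":[22.5,-7.7,12],"rot":[0,0,0.8],"fingers":100},{"travel":[22.5,-7.7,12],"rot":[0,0,0.8],"fingers":100}]'
python3 -c "
from h import *
print(togo([.5299,.0708,.015],72.8))"
```

```text
clock: 11.13
ee_pos: [0.5275, 0.0698, 0.0986]
tcp_rot: [-179.7, 0.2, 72.8]
force: [-1.0, 0.2, 1.0]
opening: 0.998
(array([0.19, 0.25, 8.36]), array([-0.31,  0.17,  0.03]))
```

```bash

python3 -m pendant '[{"travel":[0.1,0.1,0.5],"rot":[0,0,0],"fingers":100},{"travel":[0.1,0.1,1],"rot":[0,0,0],"fingers":100},{"travel":[0.1,0.1,1.8],"rot":[0,0,0],"fingers":100},{"travel":[0.1,0.1,2.6],"rot":[0,0,0],"fingers":100},{"travel":[0.1,0.1,3],"rot":[0,0,0],"fingers":100},{"travel":[0.1,0.1,3.3],"rot":[0,0,0],"fingers":100},{"travel":[0.1,0.1,3.5],"rot":[0,0,0],"fingers":100},{"travel":[0.1,0.1,3.5],"rot":[0,0,0],"fingers":100},{"travel":[0.1,0.1,3.5],"rot":[0,0,0],"fingers":100},{"travel":[0.1,0.1,3.5],"rot":[0,0,0],"fingers":100}]'
python3 -c "
from h import *
print(togo([.5299,.0708,.012],72.8))"
```

```text
clock: 11.97
ee_pos: [0.5319, 0.069, 0.0665]
tcp_rot: [180.0, -0.0, 72.6]
force: [-1.0, -0.7, -1.0]
opening: 1.0
(array([ 0.11, -0.25,  5.45]), array([ 0.03, -0.02, -0.21]))
```

```bash

python3 -m pendant '[{"travel":[0.1,-0.2,0.8],"rot":[0,0,0],"fingers":100},{"travel":[0.1,-0.2,1.8],"rot":[0,0,0],"fingers":100},{"travel":[0.1,-0.2,2.8],"rot":[0,0,0],"fingers":100},{"travel":[0.1,-0.2,3.8],"rot":[0,0,0],"fingers":100},{"travel":[0.1,-0.2,4.6],"rot":[0,0,0],"fingers":100},{"travel":[0.1,-0.2,5.2],"rot":[0,0,0],"fingers":100},{"travel":[0.1,-0.2,5.4],"rot":[0,0,0],"fingers":100},{"travel":[0.1,-0.2,5.4],"rot":[0,0,0],"fingers":100},{"travel":[0.1,-0.2,5.4],"rot":[0,0,0],"fingers":100},{"travel":[0.1,-0.2,5.4],"rot":[0,0,0],"fingers":100}]'
python3 -m pendant '[{"travel":[0,0,0],"rot":[0,0,0],"fingers":80},{"travel":[0,0,0],"rot":[0,0,0],"fingers":65},{"travel":[0,0,0],"rot":[0,0,0],"fingers":56},{"travel":[0,0,0],"rot":[0,0,0],"fingers":51},{"travel":[0,0,0],"rot":[0,0,0],"fingers":46},{"travel":[0,0,0],"rot":[0,0,0],"fingers":40},{"travel":[0,0,0],"rot":[0,0,0],"fingers":30},{"travel":[0,0,0],"rot":[0,0,0],"fingers":20},{"travel":[0,0,0],"rot":[0,0,0],"fingers":20},{"travel":[0,0,0],"rot":[0,0,0],"fingers":20}]' 45
python3 -c "
from h import *
print(togo([.5437,-.1746,.2],73.2))"
```

```text
clock: 12.8
ee_pos: [0.5306, 0.0706, 0.0126]
tcp_rot: [179.9, -0.0, 72.6]
force: [0.6, -0.7, -0.2]
opening: 1.001
clock: 13.63
ee_pos: [0.5302, 0.0707, 0.0126]
tcp_rot: [180.0, -0.0, 72.6]
force: [-1.2, 0.6, 5.4]
opening: 0.464
(array([-22.99,   8.62, -18.75]), array([ 0.01, -0.02, -0.61]))
```

```bash

python3 -m pendant '[{"travel":[0,0,-0.5],"rot":[0,0,0],"fingers":20},{"travel":[0,0,-1.5],"rot":[0,0,0],"fingers":20},{"travel":[0,0,-3.5],"rot":[0,0,0],"fingers":20},{"travel":[0,0,-6],"rot":[0,0,0],"fingers":20},{"travel":[0,0,-8.5],"rot":[0,0,0],"fingers":20},{"travel":[0,0,-11],"rot":[0,0,0],"fingers":20},{"travel":[-1,0.4,-13.5],"rot":[0,0,0],"fingers":20},{"travel":[-2.5,1,-16],"rot":[0,0,0],"fingers":20},{"travel":[-4.5,1.8,-18],"rot":[0,0,-0.6],"fingers":20},{"travel":[-7,2.6,-18.7],"rot":[0,0,-0.6],"fingers":20}]'
python3 -c "
from h import *
print(togo([.5437,-.1746,.17],73.2))"
```

```text
clock: 14.47
ee_pos: [0.5359, -0.003, 0.2028]
tcp_rot: [179.7, -0.2, 73.4]
force: [1.7, -0.4, -3.3]
opening: 0.463
(array([-16.24,   5.63,   3.25]), array([ 0.3 , -0.21,  0.2 ]))
```

```bash

python3 -m pendant '[{"travel":[-2.5,0.9,0],"rot":[0,0,0],"fingers":20},{"travel":[-5,1.8,0],"rot":[0,0,0],"fingers":20},{"travel":[-8,2.8,0],"rot":[0,0,0],"fingers":20},{"travel":[-11,3.9,0],"rot":[0,0,0],"fingers":20},{"travel":[-13.5,4.8,0.5],"rot":[0,0,0],"fingers":20},{"travel":[-15.5,5.4,1],"rot":[0,0,0],"fingers":20},{"travel":[-16.3,5.7,2],"rot":[0,0,0],"fingers":20},{"travel":[-16.3,5.7,2.6],"rot":[0,0,0],"fingers":20},{"travel":[-16.3,5.7,2.6],"rot":[0,0,0],"fingers":20},{"travel":[-16.3,5.7,2.6],"rot":[0,0,0],"fingers":20}]'
python3 -c "
from h import *
print(togo([.5437,-.1746,.14],73.2))"
```

```text
clock: 15.3
ee_pos: [0.5408, -0.1735, 0.1719]
tcp_rot: [-179.8, -0.1, 73.4]
force: [0.4, 0.5, -3.5]
opening: 0.459
(array([-0.02,  0.32,  3.19]), array([-0.19, -0.08,  0.16]))
```

```bash

python3 -m pendant '[{"travel":[0,0.2,0.4],"rot":[0,0,0],"fingers":20},{"travel":[0,0.2,1],"rot":[0,0,0],"fingers":20},{"travel":[0,0.2,1.8],"rot":[0,0,0],"fingers":20},{"travel":[0,0.2,2.4],"rot":[0,0,0],"fingers":20},{"travel":[0,0.2,2.8],"rot":[0,0,0],"fingers":20},{"travel":[0,0.2,3],"rot":[0,0,0],"fingers":20},{"travel":[0,0.2,3],"rot":[0,0,0],"fingers":20},{"travel":[0,0.2,3],"rot":[0,0,0],"fingers":20},{"travel":[0,0.2,3],"rot":[0,0,0],"fingers":20},{"travel":[0,0.2,3],"rot":[0,0,0],"fingers":20}]'
python3 - <<'E'
from h import *
print(togo([.5437,-.1746,.0935],73.2))
c=snap('wrist','w4.png'); W=cloud(c)
a=np.radians(-16.8); ex=np.array([np.cos(a),np.sin(a)]); ey=np.array([-ex[1],ex[0]])
m=(W[...,2]>.15)&(W[...,2]<.18); m[:,:180]=0; m[:,400:]=0; m[300:]=0
n,l,st,ce=cv2.connectedComponentsWithStats(m.astype(np.uint8))
for i in range(1,n):
    if st[i,4]>60: p=W[l==i].mean(0); print(st[i,:5],p.round(4),(p[:2]@ex).round(4),(p[:2]@ey).round(4))
E
```

```text
clock: 16.13
ee_pos: [0.5436, -0.1773, 0.1437]
tcp_rot: [179.9, -0.0, 73.2]
force: [0.2, -0.1, -3.7]
opening: 0.46
(array([ 0.26, -0.08,  5.02]), array([ 0.05, -0.01, -0.02]))
[  190   211   188    89 11401] [ 0.5488 -0.1602  0.1696] 0.5716 0.0052
```

View pics/w4.png

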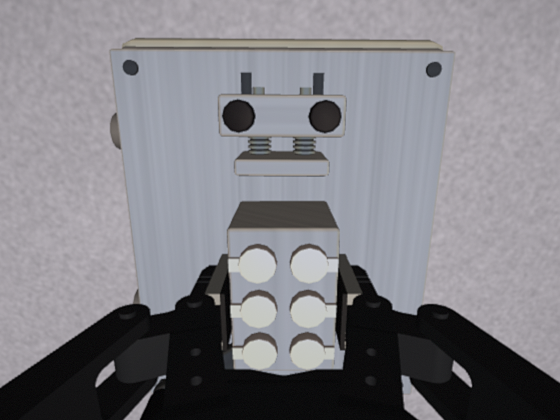

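The block hangs squarely in line with the pad (block columns 229–338, pad 235–329) and its front edge is parallel to the pad face. Correct 2–3 mm along y and lower.

```bash

python3 -m pendant '[{"travel":[0.25,-0.1,0],"rot":[0,0,0],"fingers":20},{"travel":[0.25,-0.1,0.3],"rot":[0,0,0],"fingers":20},{"travel":[0.25,-0.1,0.9],"rot":[0,0,0],"fingers":20},{"travel":[0.25,-0.1,1.6],"rot":[0,0,0],"fingers":20},{"travel":[0.25,-0.1,2.3],"rot":[0,0,0],"fingers":20},{"travel":[0.25,-0.1,3],"rot":[0,0,0],"fingers":20},{"travel":[0.25,-0.1,3.5],"rot":[0,0,0],"fingers":20},{"travel":[0.25,-0.1,3.8],"rot":[0,0,0],"fingers":20},{"travel":[0.25,-0.1,3.8],"rot":[0,0,0],"fingers":20},{"travel":[0.25,-0.1,3.8],"rot":[0,0,0],"fingers":20}]'
python3 -c "
from h import *
print(togo([.5437,-.1746,.0926],73.2))"
```

```text
clock: 17.02
ee_pos: [0.5429, -0.1745, 0.105]
tcp_rot: [-180.0, 0.0, 73.2]
force: [0.2, -0.8, -2.9]
opening: 0.459
(array([0.01, 0.08, 1.24]), array([-0.02,  0.01, -0.01]))
```

```bash

python3 -m pendant '[{"travel":[0,0.05,0.3],"rot":[0,0,0],"fingers":20},{"travel":[0,0.05,0.6],"rot":[0,0,0],"fingers":20},{"travel":[0,0.05,0.8],"rot":[0,0,0],"fingers":20},{"travel":[0,0.05,0.95],"rot":[0,0,0],"fingers":20},{"travel":[0,0.05,1.05],"rot":[0,0,0],"fingers":20},{"travel":[0,0.05,1.15],"rot":[0,0,0],"fingers":20},{"travel":[0,0.05,1.2],"rot":[0,0,0],"fingers":20},{"travel":[0,0.05,1.25],"rot":[0,0,0],"fingers":20},{"travel":[0,0.05,1.25],"rot":[0,0,0],"fingers":20},{"travel":[0,0.05,1.25],"rot":[0,0,0],"fingers":20}]'

```

```text
clock: 17.85
ee_pos: [0.5436, -0.1746, 0.0928]
tcp_rot: [180.0, 0.0, 73.2]
force: [-0.9, 0.0, -2.4]
opening: 0.461
```

```bash

python3 -m pendant '[{"travel":[0,0,0.03],"rot":[0,0,0],"fingers":20},{"travel":[0,0,0.06],"rot":[0,0,0],"fingers":20},{"travel":[0,0,0.08],"rot":[0,0,0],"fingers":20},{"travel":[0,0,0.1],"rot":[0,0,0],"fingers":20},{"travel":[0,0,0.1],"rot":[0,0,0],"fingers":20},{"travel":[0,0,0.1],"rot":[0,0,0],"fingers":20},{"travel":[0,0,0.1],"rot":[0,0,0],"fingers":20},{"travel":[0,0,0.1],"rot":[0,0,0],"fingers":20},{"travel":[0,0,0.1],"rot":[0,0,0],"fingers":20},{"travel":[0,0,0.1],"rot":[0,0,0],"fingers":20}]'

```

```text
clock: 18.68
ee_pos: [0.5436, -0.1746, 0.0926]
tcp_rot: [-180.0, -0.0, 73.2]
force: [-3.3, 1.1, 5.3]
opening: 0.456
```

The force moved from -2.4 to +5.3 N, so it is standing on the platform. Open and rise.

```bash

python3 -m pendant '[{"travel":[0,0,-0.05],"rot":[0,0,0],"fingers":48},{"travel":[0,0,-0.05],"rot":[0,0,0],"fingers":55},{"travel":[0,0,-0.05],"rot":[0,0,0],"fingers":65},{"travel":[0,0,-0.05],"rot":[0,0,0],"fingers":75},{"travel":[0,0,-0.05],"rot":[0,0,0],"fingers":75},{"travel":[0,0,-1],"rot":[0,0,0],"fingers":75},{"travel":[0,0,-3],"rot":[0,0,0],"fingers":75},{"travel":[0,0,-6],"rot":[0,0,0],"fingers":75},{"travel":[0,0,-10],"rot":[0,0,0],"fingers":75},{"travel":[0,0,-12],"rot":[0,0,0],"fingers":75}]'
python3 -m pendant '[{"travel":[0,0,-1],"rot":[0,0,0],"fingers":60},{"travel":[0,0,-1],"rot":[0,0,0],"fingers":50},{"travel":[0,0,-1],"rot":[0,0,0],"fingers":50},{"travel":[0,0,-1],"rot":[0,0,0],"fingers":50},{"travel":[0,0,-1],"rot":[0,0,0],"fingers":50},{"travel":[0,0,-1],"rot":[0,0,0],"fingers":50},{"travel":[0,0,-1],"rot":[0,0,0],"fingers":50},{"travel":[0,0,-1],"rot":[0,0,0],"fingers":50},{"travel":[0,0,-1],"rot":[0,0,0],"fingers":50},{"travel":[0,0,-1],"rot":[0,0,0],"fingers":50}]'
cat >> h.py <<'E'
a=np.radians(-16.8); ex=np.array([np.cos(a),np.sin(a)]); ey=np.array([-ex[1],ex[0]])
def check(f):
    c=snap('wrist',f); W=cloud(c); U=W[...,:2]@ex-.5705; V=W[...,:2]@ey; Z=W[...,2]
    m=(Z>.122)&(Z<.13)&(abs(U)<.03)&(abs(V+.01)<.05)
    n,l,st,ce=cv2.connectedComponentsWithStats(m.astype(np.uint8)); L=[]
    for i in range(1,n):
        if st[i,4]>60: L.append([U[l==i].mean(),V[l==i].mean(),Z[l==i].mean()])
    L=np.array(L); print('lids',len(L),'\n',L.round(4),'mean',L.mean(0).round(4))
    for u in(-.015,0,.015):
        s=(abs(U-u)<.004)&(Z>.112)&(Z<.122)
        p=V[s&(V>.012)&(V<.042)]; j=V[s&(V<-.03)&(V>-.062)]; b=V[s&(V>-.045)&(V<.027)]
        print('u',u,'pad',np.nanpercentile(p,[3,97]).round(4) if p.size else 0,'jaw',np.nanpercentile(j,[3,97]).round(4) if j.size else 0)
    g=(Z>.118)&(Z<.156)&(V<-.055)&(abs(U)<.11)
    n,l,st,ce=cv2.connectedComponentsWithStats(g.astype(np.uint8))
    for i in range(1,n):
        if st[i,4]>100: (x,y),r=cv2.minEnclosingCircle((W[l==i][:,:2]*1000).astype(np.float32)); print('grip?',st[i,4],ce[i].round(),round(x,1),round(y,1),round(r,1),'ang',np.degrees(np.arctan2(y+229,x-526.3)).round(1),'rad',np.hypot(y+229,x-526.3).round(1))
E
python3 -c "
from h import *
check('w5.png')
print(togo([.4445,-.2517,.2],105.5))"
```

```text
clock: 19.52
ee_pos: [0.5455, -0.1757, 0.2166]
tcp_rot: [179.6, -0.0, 73.1]
force: [1.0, -0.8, 0.1]
opening: 0.748
clock: 20.35
ee_pos: [0.5434, -0.1746, 0.2215]
tcp_rot: [-180.0, 0.0, 73.2]
force: [0.2, -0.3, -0.5]
opening: 0.5
lids 6 
 [[-0.0096  0.0081  0.1241]
 [ 0.0102  0.0083  0.1241]
 [-0.0094 -0.0098  0.1242]
 [ 0.0104 -0.0098  0.1241]
 [-0.0096 -0.0276  0.1241]
 [ 0.0104 -0.0277  0.124 ]] mean [ 0.0004 -0.0097  0.1241]
u -0.015 pad [0.013  0.0342] jaw [-0.0549 -0.0335]
u 0 pad [0.0125 0.0341] jaw [-0.0611 -0.0312]
u 0.015 pad [0.0131 0.034 ] jaw [-0.0547 -0.0339]
(array([-10.24,  -7.24,   2.16]), array([-1.000e-02,  0.000e+00, -3.231e+01]))
```

View pics/w5.png

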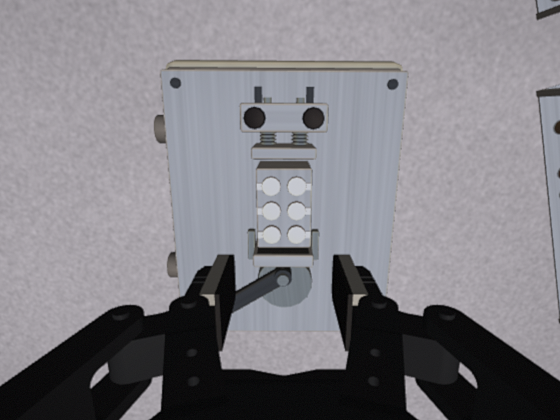

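The block stands square at u = +0.4 mm, with about 6 mm free at each end; all six lids are in their grid and nothing is touched. Now the lever: closing direction along the tangent (tool yaw 15.5°), then turn with the arc.

```bash

python3 -m pendant '[{"travel":[-2.5,-1.8,0],"rot":[0,0,7],"fingers":50},{"travel":[-5,-3.6,0],"rot":[0,0,14],"fingers":50},{"travel":[-7.5,-5.4,0],"rot":[0,0,21],"fingers":50},{"travel":[-9.5,-6.8,0.5],"rot":[0,0,28],"fingers":50},{"travel":[-10.2,-7.2,1],"rot":[0,0,35],"fingers":50},{"travel":[-10.2,-7.2,2],"rot":[0,0,42],"fingers":50},{"travel":[-10.2,-7.2,3],"rot":[0,0,49],"fingers":50},{"travel":[-10.2,-7.2,4],"rot":[0,0,56],"fingers":50},{"travel":[-10.2,-7.2,5],"rot":[0,0,57.7],"fingers":50},{"travel":[-10.2,-7.2,5.2],"rot":[0,0,57.7],"fingers":50}]'
python3 -c "
from h import *
print(arm.observe()['joint_positions'].round(0),togo([.4445,-.2517,.117],15.5))"
```

```text
clock: 21.23
ee_pos: [0.444, -0.2507, 0.1681]
tcp_rot: [-179.9, 0.1, 15.6]
force: [-0.2, 0.3, 0.9]
opening: 0.502
[-13.  13.  42. 116. -11.  55. -39.] (array([0.03, 0.12, 5.11]), array([-0.08,  0.14,  0.09]))
```

```bash

python3 -m pendant '[{"travel":[0,0.1,1],"rot":[0,0,0],"fingers":50},{"travel":[0,0.1,2],"rot":[0,0,0],"fingers":50},{"travel":[0,0.1,3],"rot":[0,0,0],"fingers":50},{"travel":[0,0.1,4],"rot":[0,0,0],"fingers":50},{"travel":[0,0.1,4.7],"rot":[0,0,0],"fingers":50},{"travel":[0,0.1,5.1],"rot":[0,0,0],"fingers":50},{"travel":[0,0.1,5.1],"rot":[0,0,0],"fingers":50},{"travel":[0,0.1,5.1],"rot":[0,0,0],"fingers":50},{"travel":[0,0.1,5.1],"rot":[0,0,0],"fingers":40},{"travel":[0,0.1,5.1],"rot":[0,0,0],"fingers":32}]' 20
python3 -m pendant '[{"travel":[0,0,0],"rot":[0,0,0],"fingers":26},{"travel":[0,0,0],"rot":[0,0,0],"fingers":22},{"travel":[0,0,0],"rot":[0,0,0],"fingers":19},{"travel":[0,0,0],"rot":[0,0,0],"fingers":16},{"travel":[0,0,0],"rot":[0,0,0],"fingers":12},{"travel":[0,0,0],"rot":[0,0,0],"fingers":10},{"travel":[0,0,0],"rot":[0,0,0],"fingers":10},{"travel":[0,0,0],"rot":[0,0,0],"fingers":10},{"travel":[0,0,0],"rot":[0,0,0],"fingers":10},{"travel":[0,0,0],"rot":[0,0,0],"fingers":10}]' 20
cat >> h.py <<'E'
def arc(t0,t1,k=6):
    "rows (travel,rot z) about the pivot from lever direction t0 to t1 deg, tool yaw following"
    s=arm.observe(); R0=R.from_euler('xyz',s['tcp_rot'],degrees=True); c=np.array([.5263,-.2290])
    for t in np.linspace(t0,t1,k+1)[1:]:
        q=np.radians(t); p=np.r_[c+.085*np.array([np.cos(q),np.sin(q)]),s['ee_pos'][2]]
        print(t.round(1),(R0.inv().apply(p-s['ee_pos'])*100).round(1))
    d=s['ee_pos'][:2]-c; print('now',np.degrees(np.arctan2(d[1],d[0])).round(1)%360,np.hypot(*d).round(4),s['tcp_rot'].round(1))
E
python3 -c "
from h import *
arc(195.5,251.5,8)"
```

```text
clock: 22.07
ee_pos: [0.4459, -0.2526, 0.1193]
tcp_rot: [180.0, -0.1, 15.5]
force: [-0.8, 0.4, -0.4]
opening: 0.322
clock: 22.9
ee_pos: [0.4455, -0.2522, 0.119]
tcp_rot: [-180.0, -0.0, 15.5]
force: [-1.5, 1.7, 4.8]
opening: 0.174
202.5 [-0.  1. -0.]
209.5 [ 0.2  2.  -0. ]
216.5 [ 0.5  3.  -0. ]
223.5 [ 0.9  3.9 -0. ]
230.5 [ 1.4  4.8 -0. ]
237.5 [ 2.1  5.6 -0. ]
244.5 [ 2.8  6.3 -0. ]
251.5 [ 3.7  7.  -0. ]
now 196.0 0.084 [-180.    -0.    15.5]
```

The grip is held (14.8 mm). Turn the first 56°.

```bash

python3 -m pendant '[{"travel":[0,1,0],"rot":[0,0,-7],"fingers":10},{"travel":[0.2,2,0],"rot":[0,0,-14],"fingers":10},{"travel":[0.5,3,0],"rot":[0,0,-21],"fingers":10},{"travel":[0.9,3.9,0],"rot":[0,0,-28],"fingers":10},{"travel":[1.4,4.8,0],"rot":[0,0,-35],"fingers":10},{"travel":[2.1,5.6,0],"rot":[0,0,-42],"fingers":10},{"travel":[2.8,6.3,0],"rot":[0,0,-49],"fingers":10},{"travel":[3.7,7,0],"rot":[0,0,-56],"fingers":10},{"travel":[3.7,7,0],"rot":[0,0,-56],"fingers":10},{"travel":[3.7,7,0],"rot":[0,0,-56],"fingers":10}]'
python3 -c "
from h import *
arc(251.5,286,5)"
```

```text
clock: 23.73
ee_pos: [0.501, -0.3099, 0.119]
tcp_rot: [179.9, -0.0, 71.5]
force: [2.8, 2.4, 4.4]
opening: 0.18
258.4 [0.  0.9 0. ]
265.3 [0.2 1.9 0. ]
272.2 [0.5 2.8 0. ]
279.1 [0.9 3.8 0. ]
286.0 [1.5 4.6 0. ]
now 252.6 0.0848 [179.9  -0.   71.5]
```

```bash

python3 -m pendant '[{"travel":[0,0.9,0],"rot":[0,0,-7],"fingers":10},{"travel":[0.2,1.9,0],"rot":[0,0,-14],"fingers":10},{"travel":[0.5,2.8,0],"rot":[0,0,-21],"fingers":10},{"travel":[0.9,3.8,0],"rot":[0,0,-28],"fingers":10},{"travel":[1.2,4.2,0],"rot":[0,0,-31.5],"fingers":10},{"travel":[1.2,4.2,0],"rot":[0,0,-31.5],"fingers":10},{"travel":[1.2,4.2,0],"rot":[0,0,-31.5],"fingers":10},{"travel":[1.2,4.2,0],"rot":[0,0,-31.5],"fingers":10},{"travel":[1.2,4.2,0],"rot":[0,0,-31.5],"fingers":10},{"travel":[1.2,4.2,0],"rot":[0,0,-31.5],"fingers":10}]'
python3 - <<'E'
from h import *
arc(283,310,9)
for n in('wrist','top'):
    c=snap(n,n+'6.png'); W=cloud(c); U=W[...,:2]@ex-.5705; V=W[...,:2]@ey; Z=W[...,2]
    for nm,z0,z1,v0,v1 in(('pad',.112,.122,.019,.045),('lids',.1225,.13,-.05,.03)):
        m=(Z>z0)&(Z<z1)&(V>v0)&(V<v1)&(abs(U)<.022)
        if m.any(): print(n,nm,m.sum(),np.percentile(V[m],[2,50,98]).round(4),V[m].mean().round(4))
    m=(Z>.1225)&(Z<.13)&(abs(U)<.025)&(V<.03)&(V>-.05)
    k,l,st,ce=cv2.connectedComponentsWithStats(m.astype(np.uint8))
    print([(st[i,4],V[l==i].mean().round(4)) for i in range(1,k) if st[i,4]>20])
E
```

```text
clock: 24.57
ee_pos: [0.5441, -0.3118, 0.119]
tcp_rot: [179.9, 0.1, 103.0]
force: [2.8, 1.7, 3.4]
opening: 0.176
286.0 [-0.   0.6  0. ]
289.0 [0. 1. 0.]
292.0 [0.1 1.5 0. ]
295.0 [0.2 1.9 0. ]
298.0 [0.3 2.3 0. ]
301.0 [0.4 2.8 0. ]
304.0 [0.5 3.2 0. ]
307.0 [0.7 3.6 0. ]
310.0 [0.9 4.  0. ]
now 282.2 0.0847 [1.799e+02 1.000e-01 1.030e+02]
[]
top pad 129 [0.0197 0.0297 0.0355] 0.0289
top lids 337 [-0.0389 -0.0036  0.0257] -0.0047
[(np.int32(203), np.float64(0.0073)), (np.int32(100), np.float64(-0.0211))]
```

View pics/wrist6.png

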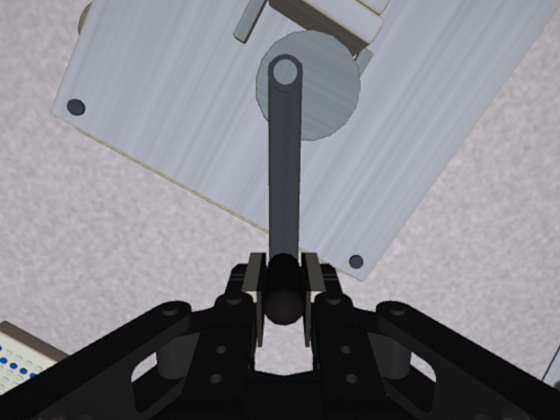

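```bash

python3 -m pendant '[{"travel":[0,0.6,0],"rot":[0,0,-4],"fingers":10},{"travel":[0,1,0],"rot":[0,0,-7],"fingers":10},{"travel":[0.1,1.5,0],"rot":[0,0,-10],"fingers":10},{"travel":[0.2,1.9,0],"rot":[0,0,-13],"fingers":10},{"travel":[0.3,2.3,0],"rot":[0,0,-16],"fingers":10},{"travel":[0.4,2.6,0],"rot":[0,0,-18],"fingers":10},{"travel":[0.4,2.6,0],"rot":[0,0,-18],"fingers":10},{"travel":[0.4,2.6,0],"rot":[0,0,-18],"fingers":10},{"travel":[0.4,2.6,0],"rot":[0,0,-18],"fingers":10},{"travel":[0.4,2.6,0],"rot":[0,0,-18],"fingers":10}]'
python3 - <<'E'
from h import *
arc(300,310,2)
print(arm.observe()['joint_positions'].round(0))
E
```

```text
clock: 25.5
ee_pos: [0.5663, -0.3036, 0.119]
tcp_rot: [-179.9, -0.0, 120.9]
force: [0.0, -0.1, 4.6]
opening: 0.179
305.0 [-0.  1. -0.]
310.0 [ 0.1  1.7 -0. ]
now 298.2 0.0847 [-179.9   -0.   120.9]
[12. 28. 16. 98. -9. 55. 62.]
```

Release, rise and look with the wrist camera from the earlier vantage point.

```bash

python3 -m pendant '[{"travel":[0,0,0],"rot":[0,0,0],"fingers":24},{"travel":[0,0,0],"rot":[0,0,0],"fingers":34},{"travel":[0,0,0],"rot":[0,0,0],"fingers":45},{"travel":[0,0,0],"rot":[0,0,0],"fingers":45},{"travel":[0,0,-2],"rot":[0,0,0],"fingers":45},{"travel":[0,0,-5],"rot":[0,0,0],"fingers":45},{"travel":[0,0,-8],"rot":[0,0,0],"fingers":45},{"travel":[0,0,-10],"rot":[0,0,0],"fingers":45},{"travel":[0,0,-10],"rot":[0,0,0],"fingers":45},{"travel":[0,0,-10],"rot":[0,0,0],"fingers":45}]'
python3 -c "
from h import *
print(togo([.54,-.17,.22],73.2))"
```

```text
clock: 26.33
ee_pos: [0.5684, -0.3027, 0.2202]
tcp_rot: [179.9, 0.1, 121.0]
force: [-0.3, -0.3, 0.3]
opening: 0.451
(array([ 1.284e+01,  4.400e+00, -1.000e-02]), array([ 0.14,  0.09, 47.79]))
```

```bash

python3 -m pendant '[{"travel":[3,1,0],"rot":[0,0,7],"fingers":45},{"travel":[7,2.4,0],"rot":[0,0,14],"fingers":45},{"travel":[10,3.4,0],"rot":[0,0,21],"fingers":45},{"travel":[12.8,4.4,0],"rot":[0,0,28],"fingers":45},{"travel":[12.8,4.4,0],"rot":[0,0,35],"fingers":45},{"travel":[12.8,4.4,0],"rot":[0,0,42],"fingers":45},{"travel":[12.8,4.4,0],"rot":[0,0,47.8],"fingers":45},{"travel":[12.8,4.4,0],"rot":[0,0,47.8],"fingers":45},{"travel":[12.8,4.4,0],"rot":[0,0,47.8],"fingers":45},{"travel":[12.8,4.4,0],"rot":[0,0,47.8],"fingers":45}]'
cat >> h.py <<'E'
def prof(f,new=True):
    c=snap('wrist',f) if new else dict(np.load('pics/'+f[:-4]+'.npz')); W=cloud(c); U=W[...,:2]@ex-.5705; V=W[...,:2]@ey; Z=W[...,2]
    b=(Z>.1225)&(Z<.13)&(abs(U)<.025)&(abs(V+.005)<.045); k,l,st,ce=cv2.connectedComponentsWithStats(b.astype(np.uint8))
    L=np.array([[U[l==i].mean(),V[l==i].mean()] for i in range(1,k) if st[i,4]>60])
    if len(L): print('lids',len(L),L.mean(0).round(4))
    # slabs in side strips beyond the block's 40 mm width: 20.5<|u|<22.5
    for sgn in(-1,1):
        m=(sgn*U>.0205)&(sgn*U<.0225)&(Z>.114)&(Z<.1225)
        for nm,lo,hi in(('pad',.01,.048),('jaw',-.065,-.02)):
            q=V[m&(V>lo)&(V<hi)]; print(sgn,nm,q.size,np.percentile(q,[0,5,50,95,100]).round(4) if q.size else '')
    # fence front/back on knob-free middle
    q=V[(abs(U)<.006)&(Z>.104)&(Z<.116)&(V>.03)&(V<.09)]; print('fence',q.size,np.percentile(q,[0,5,95,100]).round(4) if q.size else '')
E
python3 -c "
from h import *
for f in('w3.png','w5.png'): print(f);prof(f,False)
print('new');prof('w7.png')"
```

```text
clock: 27.17
ee_pos: [0.5388, -0.1696, 0.2175]
tcp_rot: [-179.9, 0.0, 73.3]
force: [0.1, 0.3, -0.6]
opening: 0.453
w3.png
-1 pad 26 [0.0266 0.0271 0.031  0.0477 0.0478]
-1 jaw 30 [-0.0553 -0.0544 -0.0493 -0.0461 -0.0461]
1 pad 36 [0.0262 0.0269 0.0307 0.0474 0.0474]
1 jaw 38 [-0.0554 -0.0545 -0.0497 -0.0464 -0.0458]
fence 538 [0.034  0.0342 0.0629 0.0642]
w5.png
lids 6 [ 0.0004 -0.0098]
-1 pad 30 [0.026  0.027  0.0308 0.0416 0.0477]
-1 jaw 41 [-0.055  -0.0545 -0.0495 -0.046  -0.0459]
1 pad 40 [0.0262 0.027  0.0309 0.0476 0.0477]
1 jaw 27 [-0.0552 -0.0547 -0.0497 -0.0463 -0.0461]
fence 544 [0.034  0.0342 0.0634 0.0641]
new
lids 6 [ 0.0007 -0.0011]
-1 pad 38 [0.0295 0.0295 0.0337 0.0479 0.048 ]
-1 jaw 35 [-0.0404 -0.0393 -0.0346 -0.0311 -0.031 ]
1 pad 40 [0.0113 0.0232 0.0317 0.0369 0.0474]
1 jaw 31 [-0.0413 -0.0409 -0.0358 -0.0316 -0.0314]
fence 553 [0.0365 0.0367 0.0634 0.0641]
```

View pics/w7.png

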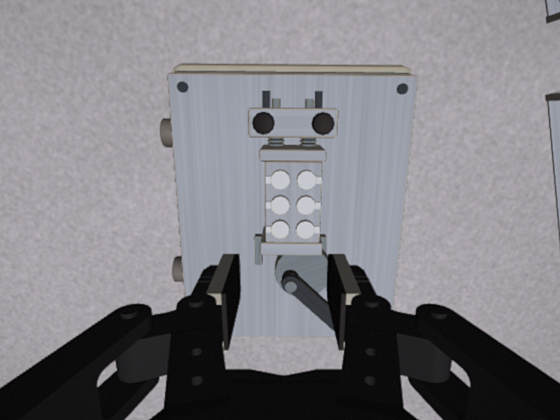

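The block is nipped and square against the pad. The jaw has travelled 14.8 mm and the pad about 2.7 mm (its back edge moved 2.5 and its face 2.8). It needs about 1.3 mm more, roughly 7.5° of lever. Take the grip again.

```bash
python3 -c "
from h import *
print(togo([.5664,-.3036,.2],121))"
python3 -m pendant '[{"travel":[-2,-3.5,0],"rot":[0,0,-7],"fingers":45},{"travel":[-3.5,-7,0],"rot":[0,0,-14],"fingers":45},{"travel":[-4.5,-9.5,0],"rot":[0,0,-21],"fingers":45},{"travel":[-5,-12,0],"rot":[0,0,-28],"fingers":45},{"travel":[-5.2,-12.6,0],"rot":[0,0,-35],"fingers":45},{"travel":[-5.2,-12.6,0],"rot":[0,0,-42],"fingers":45},{"travel":[-5.2,-12.6,0],"rot":[0,0,-47.7],"fingers":45},{"travel":[-5.2,-12.6,0],"rot":[0,0,-47.7],"fingers":45},{"travel":[-5.2,-12.6,0],"rot":[0,0,-47.7],"fingers":45},{"travel":[-5.2,-12.6,0],"rot":[0,0,-47.7],"fingers":45}]'
python3 -c "
from h import *
print(togo([.5664,-.3036,.119],121))"
```

```text
(array([-12.03,   6.48,   1.77]), array([-1.000e-01, -2.000e-02, -4.772e+01]))
clock: 28.05
ee_pos: [0.404, -0.1832, 0.2187]
tcp_rot: [-180.0, -0.0, 120.8]
force: [-0.4, 0.2, 0.4]
opening: 0.449
(array([-18.66,   7.79,   9.97]), array([-0.01, -0.  , -0.21]))
```

I typed those rows before reading the computed shift, so the hand went to the wrong spot. It stayed at safe height with nothing near it. Correcting now.

```bash

python3 -m pendant '[{"travel":[-3,1.3,0],"rot":[0,0,-0.2],"fingers":45},{"travel":[-6.5,2.7,0],"rot":[0,0,-0.2],"fingers":45},{"travel":[-10,4.2,0],"rot":[0,0,-0.2],"fingers":45},{"travel":[-13.5,5.6,0],"rot":[0,0,-0.2],"fingers":45},{"travel":[-16.5,6.9,0],"rot":[0,0,-0.2],"fingers":45},{"travel":[-18.6,7.8,0],"rot":[0,0,-0.2],"fingers":45},{"travel":[-18.6,7.8,2],"rot":[0,0,-0.2],"fingers":45},{"travel":[-18.6,7.8,4],"rot":[0,0,-0.2],"fingers":45},{"travel":[-18.6,7.8,5],"rot":[0,0,-0.2],"fingers":45},{"travel":[-18.6,7.8,5],"rot":[0,0,-0.2],"fingers":45}]'
python3 -c "
from h import *
print(togo([.5664,-.3036,.119],121))"
```

```text
clock: 28.88
ee_pos: [0.5642, -0.3011, 0.1648]
tcp_rot: [-179.7, -0.3, 121.1]
force: [-0.3, 0.9, -0.7]
opening: 0.447
(array([-0.35,  0.08,  4.58]), array([-0.26, -0.34,  0.07]))
```

```bash

python3 -m pendant '[{"travel":[-0.1,0,0],"rot":[0,0,0],"fingers":45},{"travel":[-0.1,0,1],"rot":[0,0,0],"fingers":45},{"travel":[-0.1,0,2],"rot":[0,0,0],"fingers":45},{"travel":[-0.1,0,3],"rot":[0,0,0],"fingers":45},{"travel":[-0.1,0,4],"rot":[0,0,0],"fingers":45},{"travel":[-0.1,0,4.5],"rot":[0,0,0],"fingers":45},{"travel":[-0.1,0,4.5],"rot":[0,0,0],"fingers":45},{"travel":[-0.1,0,4.5],"rot":[0,0,0],"fingers":45},{"travel":[-0.1,0,4.5],"rot":[0,0,0],"fingers":45},{"travel":[-0.1,0,4.5],"rot":[0,0,0],"fingers":45}]'
python3 -c "
from h import *
print(togo([.5664,-.3036,.119],121))"
```

```text
clock: 29.72
ee_pos: [0.5674, -0.3039, 0.1244]
tcp_rot: [180.0, 0.1, 121.1]
force: [-0.7, 0.5, -0.1]
opening: 0.45
(array([ 0.08, -0.07,  0.54]), array([0.04, 0.07, 0.09]))
```

```bash

python3 -m pendant '[{"travel":[0.1,-0.07,0.4],"rot":[0,0,0],"fingers":40},{"travel":[0.1,-0.07,0.4],"rot":[0,0,0],"fingers":33},{"travel":[0.1,-0.07,0.4],"rot":[0,0,0],"fingers":26},{"travel":[0.1,-0.07,0.4],"rot":[0,0,0],"fingers":22},{"travel":[0.1,-0.07,0.4],"rot":[0,0,0],"fingers":19},{"travel":[0.1,-0.07,0.4],"rot":[0,0,0],"fingers":16},{"travel":[0.1,-0.07,0.4],"rot":[0,0,0],"fingers":12},{"travel":[0.1,-0.07,0.4],"rot":[0,0,0],"fingers":10},{"travel":[0.1,-0.07,0.4],"rot":[0,0,0],"fingers":10},{"travel":[0.1,-0.07,0.4],"rot":[0,0,0],"fingers":10}]' 20
python3 -c "
from h import *
arc(298.5,306,3)"
```

```text
clock: 30.55
ee_pos: [0.5659, -0.3029, 0.1199]
tcp_rot: [180.0, -0.0, 121.1]
force: [0.4, 1.0, 0.9]
opening: 0.18
301.0 [-0.1  0.4  0. ]
303.5 [-0.1  0.8  0. ]
306.0 [-0.1  1.2  0. ]
now 298.2 0.0838 [180.   -0.  121.1]
```

```bash

python3 -m pendant '[{"travel":[0,0.3,0],"rot":[0,0,-2],"fingers":10},{"travel":[0,0.6,0],"rot":[0,0,-4],"fingers":10},{"travel":[0,0.9,0],"rot":[0,0,-6],"fingers":10},{"travel":[0.05,1.1,0],"rot":[0,0,-7.5],"fingers":10},{"travel":[0.05,1.1,0],"rot":[0,0,-7.5],"fingers":10},{"travel":[0.05,1.1,0],"rot":[0,0,-7.5],"fingers":10},{"travel":[0.05,1.1,0],"rot":[0,0,-7.5],"fingers":10},{"travel":[0.05,1.1,0],"rot":[0,0,-7.5],"fingers":10},{"travel":[0.05,1.1,0],"rot":[0,0,-7.5],"fingers":10},{"travel":[0.05,1.1,0],"rot":[0,0,-7.5],"fingers":10}]'
python3 -c "
from h import *
arc(305,306,1)"
```

```text
clock: 31.38
ee_pos: [0.5745, -0.2976, 0.1199]
tcp_rot: [-180.0, 0.0, 128.6]
force: [-2.8, -0.8, 3.3]
opening: 0.179
306.0 [-0.1  0.1 -0. ]
now 305.1 0.0838 [-180.     0.   128.6]
```

```bash

python3 -m pendant '[{"travel":[0,0,0],"rot":[0,0,0],"fingers":24},{"travel":[0,0,0],"rot":[0,0,0],"fingers":34},{"travel":[0,0,0],"rot":[0,0,0],"fingers":45},{"travel":[0,0,0],"rot":[0,0,0],"fingers":45},{"travel":[0,0,-2],"rot":[0,0,0],"fingers":45},{"travel":[0,0,-5],"rot":[0,0,0],"fingers":45},{"travel":[0,0,-8],"rot":[0,0,0],"fingers":45},{"travel":[0,0,-10],"rot":[0,0,0],"fingers":45},{"travel":[0,0,-10],"rot":[0,0,0],"fingers":45},{"travel":[0,0,-10],"rot":[0,0,0],"fingers":45}]'
python3 -c "
from h import *
print(togo([.54,-.17,.22],73.2))"
```

```text
clock: 32.22
ee_pos: [0.5763, -0.2971, 0.2216]
tcp_rot: [179.9, 0.2, 128.6]
force: [-0.7, 0.6, -0.5]
opening: 0.447
(array([12.2 ,  5.1 ,  0.13]), array([ 0.22,  0.11, 55.43]))
```

```bash

python3 -m pendant '[{"travel":[3,1.2,0],"rot":[0,0,7],"fingers":45},{"travel":[6,2.5,0],"rot":[0,0,14],"fingers":45},{"travel":[9,3.8,0],"rot":[0,0,21],"fingers":45},{"travel":[12.2,5.1,0],"rot":[0,0,28],"fingers":45},{"travel":[12.2,5.1,0],"rot":[0,0,35],"fingers":45},{"travel":[12.2,5.1,0],"rot":[0,0,42],"fingers":45},{"travel":[12.2,5.1,0],"rot":[0,0,49],"fingers":45},{"travel":[12.2,5.1,0],"rot":[0,0,55.4],"fingers":45},{"travel":[12.2,5.1,0],"rot":[0,0,55.4],"fingers":45},{"travel":[12.2,5.1,0],"rot":[0,0,55.4],"fingers":45}]'
python3 -c "
from h import *
prof('w8.png')"
```

```text
clock: 33.05
ee_pos: [0.5378, -0.1691, 0.2182]
tcp_rot: [-179.8, 0.0, 73.4]
force: [-0.2, 0.6, 0.1]
opening: 0.449
lids 6 [0.0007 0.0001]
-1 pad 37 [0.0301 0.031  0.0345 0.0398 0.0475]
-1 jaw 44 [-0.0396 -0.039  -0.0338 -0.0299 -0.0296]
1 pad 50 [0.0121 0.0138 0.0336 0.0474 0.0477]
1 jaw 42 [-0.0395 -0.0383 -0.0337 -0.03   -0.0234]
fence 514 [0.0376 0.0424 0.063  0.0637]
```

View pics/w8.png

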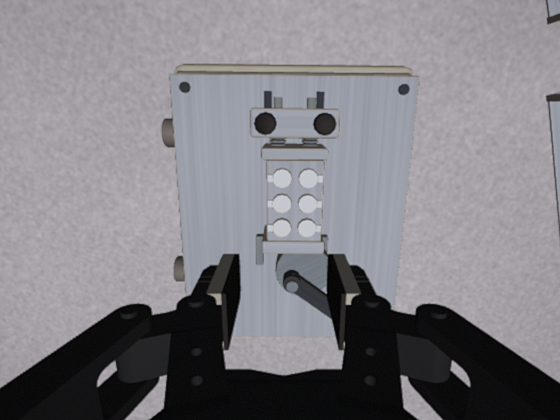

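The block is nipped squarely and moved a further 1.2 mm; pad travel is about 3.8 mm (back edge 3.6, block face 3.9–4.1). One numeric check on the things to be left, then hand in.

```bash
python3 -c "
from h import *
a=dict(np.load('pics/top0.npz'))['color'].astype(int); b=snap('top','t9.png')['color'].astype(int)
for n,(r0,r1,c0,c1) in dict(empties=(182,222,140,184),bottle=(130,168,285,314),box=(125,170,205,268)).items(): print(n,abs(a-b)[r0:r1,c0:c1].mean().round(2), (abs(a-b)[r0:r1,c0:c1].max(-1)>40).sum())
print(arm.sign_off())"
```

```text
empties 11.94 16
bottle 10.06 0
box 11.97 0
the job is handed in; nothing more can be done
None
```

The loaded block is clamped on the shaker with the sprung pad pushed in about 3.8 mm, and I handed the job in at about 33 s of the 72 s allowed.

- **Transfer:** I took the block out of the carrier by its ends and set it upright on the free bench. I let go, took it again across its long sides and stood it between the jaw and pad with the lever still open. Contact showed in the force reading at both set-downs.
- **Lever:** I turned it anticlockwise in two goes and let go in between to measure. Pad travel was about 2.7 mm after the first go, so I added about 7°.

**Last checks:**
- **Block:** All six lids were found in their grid. The block was square and about 0.7 mm off the clamp line.
- **Pad travel:** The readings differ a little. The pad's back edge gave 3.6 mm and the block's end face gave 3.9–4.1 mm.
- **Bottle and tip box:** Before-and-after top pictures showed no changed pixels at either.
- **Empty blocks:** 16 pixels differed there. I put that down to shadow or edges, because the loaded block next to them is gone, but I did not look closer. The general brightness difference was the same in all three areas.

**Misstep:** Once I typed a move before reading the computed shift. The hand went about 20 cm off at safe height; it touched nothing, and I corrected it.

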